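# Pack a fixture's setup kit into its hinged steel case and latch the lid

### The arm

A 7-joint arm with a two-finger parallel gripper is mounted at the origin on a cart in front of the work surface, level with it; the furniture and walls round the work are solid. World frame = base frame: x ahead of the robot, y to its left, z up, the work surface at z = 0. Lengths are in m, angles in rad, forces in N, time in s.
With the tool pointing down it reaches from about 0.375 to 0.925 m from the base axis. Payload 3.1 kg.
Tool frame: the origin (TCP) lies at the very end of the fingers, on their centre line; the grasp point (between the pads) lies env.grasp_offset behind it (env.grasp_offset is the distance from the TCP to the grasp point, in m); z points along the fingers, y is the line along which they close (so a half turn about z gives the same grasp; the last joint's range is limited). The gripper opens to 85 mm and grips with 20 to 120 N. Pads are 22 mm wide; open, the fingers measure 114 mm over their backs; the gripper's body (76 mm by 85 mm) begins 54 mm behind the grasp point. The pads swing forward as they close: fully open they stand 13 mm farther back than shut.
Start: joints at [-1.266, 0.383, 0.044, 1.598, -0.018, 1.161, -0.05], TCP at [0.255, 0.598, 0.231] pointing down, gripper open.
Joint ranges: [-2.61, 2.61], [-0.41, 2.15], [-1.48, 1.57], [0, 2.5], [-1.57, 4.71], [0.05, 1.97], [-2.85, 2.85]. Speed limits (rad/s): [2.79, 2.79, 3.14, 3.14, 3.14, 3.14, 3.14].

### API

Orientations are given as a rotation vector (axis times angle).
In Python, from bench import env gives the robot as it stands. The module is installed in compiled form; this text tells all that it offers.
- The arm moves only by the shell command python3 -m crank 'ROWS' [OPENING] [FORCE]. ROWS is JSON, a list of rows, each a list of 6 numbers: the shift along the tool's x, y, z in mm, then the turn, a rotation vector about the tool's x, y, z in degrees. A call has 1 to 12 rows; each row is the pose to reach, as a shift and turn from the pose commanded when the call began, along the tool's axes at that moment; what a row does not reach only later rows make up. A row lasts 1/10 s, in which the tool goes at most 50 mm and 8.59 degrees, less where a joint would pass 70% of its speed; a pose out of reach is approached as far as the arm can. A call with a gripper value outside its range is refused whole. OPENING is the opening, from 0 (shut) to 1 (fully open), set as the call begins (- or left out, the last holds). The fingers move at their own pace and stop on an object; FORCE is the grip in N (left out, the last holds). Time passes only in rows, so rows that repeat a pose let the fingers close. It gives the time, the measured TCP pose, the force, the opening and the grip force at its end, in the units of the state.
- env.observe(): the state, without advancing time (a new reading comes with each control period).
- env.snapshot(name): name is "side" or "top"; returns the picture (420x560x3 uint8, red, green, blue); there is no depth.
- env.camera_params(name): a dict with "fov_y" (degrees; the focal length in pixels is half the picture's height over the tangent of half this angle, whatever the lens; pixels are square), "cx", "cy" (the principal point, pixels), "R" (3x3) and "t" (3): a world point X has camera coordinates R X + t. Camera axes: x right, y down, z forward; pixel columns grow to the right and rows downward; lengths in m; the calibration is good to about 2 mm. A picture is of the moment at which its call begins. camera_params takes no time and is no camera call.
- env.close_job(): hands the job in; it is judged then, once.
The state is a dict: "time": time; "q": joint angles; "joint_vel": joint speeds; "tau": joint torques, N m; "position": TCP position; "orientation": TCP orientation; "force": force on the tool from outside, world axes, zero at the start; "wrist_torque": the same for the moment, N m; "gripper_width": finger opening in m; "finger_force": force on a finger pad.
Only numpy, scipy, OpenCV 4.12 (cv2) and the standard library are available. Lean on these libraries where they do the work, as an engineer would, in place of code of your own. Each camera call takes 0.05 s, during which the arm holds its last target. There are 200 camera calls.

### The job

Pack the press fixture's setup kit away: put the V-block (groove up) and the stop plate (flat) into their pockets in the open steel case, and lay down the big bolt, which somebody left standing on its head in the case's long trough, so that it lies in that trough and nothing stands above the rim. Then shut the lid fully and slide its catch all the way home into the keeper. Leave everything else on the bench where it is.

Things in the scene. Friction and masses are not known exactly. Their poses are not given: they have to be found in the camera images.
- case: Grey sheet-steel kit case beside the carton, 117 (x) x 161 (y) x 46 mm, too heavy to shift. Origin: centre of underside; +x to the hinge side, -x to the catch side, which faces the carton; +y to the bench's back. Walls 3 mm, rim z=46, floor z=4 mm. Trough along the catch side, two pockets by the hinge; 3 mm wall between (x=-21.5 to -18.5, top z=26 mm). Pads (top z=9 mm) frame the pockets.
- v_pocket (a point): Centre of the floor of the V-block's pocket (the +y one, x=18.5, y=35 mm in the case), axes as the case. Pocket 57 mm in x by 47 mm in y, 5 mm deep. Fingers have 22 mm beside the seated block to the case's end wall and 30 mm between the two seated parts (y sides), none on the x sides (trough wall, case wall).
- plate_pocket (a point): Centre of the floor of the stop plate's pocket (the -y one, x=18.5, y=-35 mm in the case), axes as the case. Pocket 74 mm in x by 47 mm in y, 5 mm deep: the plate's 64 mm side lies along the case's x. Finger room on its y sides only, 22 and 30 mm, above the pads.
- trough (a point): Centre of the floor of the bolt trough along the case's catch side (x=-38.5 mm in the case), axes as the case: 34 mm in x, 155 mm long in y; outer wall (rim) 46 mm, inner wall 26 mm above the bench.
- lid (a joint): Lid hinge: 0 shut, 1.6 to 1.78 rad at the start (standing up on the fixture's side, leaning away from the case, edge and catch up to 185 mm above the bench). Friction hinge (0.26 N m, lid 0.28 kg): it stays at any angle and must be pushed all the way down, 1 to 4 N near its free edge. It stops on anything standing above the rim.
- lid_hinge (a point): Middle of the hinge line: on the case at x=58.5, z=46 mm. Lid plate 120 mm deep from here, 161 mm wide, 4 mm thick (panel 5.5), outer face up when shut. The frame turns with the lid: its -x axis points to the lid's free edge, its +z axis out of the outer face.
- lid_push (a point): A free spot on the lid's outer face, 105 mm from the hinge line and at y=+32 mm of the case, clear of the catch, good for pushing the lid from behind and then pressing it down; turns with the lid.
- catch (a joint): Barrel-bolt catch on the lid's free edge: 0 drawn back, 0.014 m home; moves to the case's -y. Friction 1.5 N, stays where left. With the lid fully shut its 6 mm rod enters the keeper on the case wall; it is blocked if the lid is more than about 2 mm up, and if slid before shutting it blocks the lid.
- catch_knob (a point): Centre of the top of the catch's dark thumb knob, 14 mm (y) by 12 mm (x). Lid shut, drawn back: x=-70.5 mm (12 mm outside the case wall), y=-16 mm in the case, top z=67 mm, foot about z=52 mm. Push it on its +y side. Rod guides 30 mm to its -y and 18 mm to its +y side reach z=54 mm, the keeper (y=-64 mm) z=57 mm.
- bolt: Steel M16 hexagon bolt, 62 mm long; head 24 mm over the flats, 10 mm high; shank 16 mm across; 0.13 kg. Origin: middle of the head's outer face; its z runs along the shank. It starts standing on its head in the trough, top 20 mm above the rim, y from -55 to +20 mm; tipped along the trough it needs 75 mm of it from where it stands, so tip it towards the longer free end.
- v_block: Ground steel V-block, 50 (x) x 40 (y) x 36 mm high, 0.42 kg, V groove in the top. Origin: centre of underside. Grip it across its 40 mm (y) sides. In its pocket its x lies along the case's x (either way round).
- stop_plate: Flat steel plate with two holes, 40 (x) x 64 (y) x 12 mm high, 0.24 kg, lying flat behind the fixture (not the plain bar under the bench clamp). Origin: centre of underside. Grip it across its 40 mm (x) sides. In its pocket its y lies along the case's x (either way round).
- fixture_end (a point): Rear end, 75 mm up, of the press fixture clamped between the robot and the parts, an obstacle; x to the bench's back, y left. Its 14 mm base plate reaches 218 mm in front of this point, 38 mm behind it and 85 mm to either side; bracket to 99 mm high, up to 30 mm behind it; lever to 206 mm high, up to 110 mm in front of it, within 35 mm of y=0. A 98 mm high grid box begins 93 mm to its right.
- label_roll: Bystander: white label roll, 73 mm across, 40 mm high; origin centre of underside.
- core_2: Bystander: black winding core standing up, 62 mm across, 97 mm high; origin centre of underside. Behind it stands the tall open carton (250 mm high); its near wall runs front to back 355 mm left of point fixture_end.
- star_disc_1: Bystander: black toothed disc lying flat, 60 mm across, 9 mm high; origin centre of underside.
- pliers: Bystander: pliers with red grips, 176 x 52 x 14 mm, origin centre of underside, lying under the shelf. The shelf's front edge hangs 390 mm above the bench, 150 mm behind point fixture_end along its x, from 100 mm left of that point onwards to the left: keep the wrist in front of it.

How it is judged:
By the outcome, as a careful person would: the job done as asked, in the order asked, and still so for the second after the job is handed in, with the robot touching nothing.
It also fails if it takes over 72 s, if anything falls off the work surface, if the arm or the gripper's body presses on something with over 40 N, if the wrist force passes 120 N, or if a joint passes its speed limit or range.

## Working session

There is one attempt and no reset: what is moved stays moved. The work goes in short steps, Python scripts to look and compute and a shell command to move; the robot and the scene stay as the last step left them, time stands still between calls to the robot, and variables do not carry over. Pictures are saved under pics/ and viewed, at most 10 in all, crops included, and the job is handed in when it is done.

```bash
mkdir -p pics; python3 - <<'E'
from bench import env
import cv2,numpy as np
for n in("side","top"):
    im=env.snapshot(n); cv2.imwrite(f"pics/{n}0.png",cv2.resize(im[:,:,::-1],(800,600),interpolation=cv2.INTER_CUBIC))
    p=env.camera_params(n); print(n,p)
print(env.observe(),env.grasp_offset)
E
```

```text
side {'fov_y': 57.31878302079213, 'cx': 280.7476786156813, 'cy': 214.83332445008728, 'R': array([[-0.7241009 , -0.68952378,  0.01532432],
       [-0.28916127,  0.28333986, -0.91438738],
       [ 0.62614985, -0.66653993, -0.40455022]]), 't': array([0.30788374, 0.24559957, 0.47030912])}
top {'fov_y': 46.4479287980455, 'cx': 276.9882278232673, 'cy': 213.4742110253808, 'R': array([[-0.09643138, -0.99532501,  0.00539574],
       [-0.97182489,  0.09298044, -0.21658953],
       [ 0.21507527, -0.02612975, -0.97624785]]), 't': array([-0.06435238,  0.52158642,  1.10578501])}
{'time': 0.1, 'q': array([-1.26578414,  0.38377005,  0.04383007,  1.59938647, -0.0179186 ,
        1.16121646, -0.04990561]), 'joint_vel': array([-8.04651230e-05, -2.39777941e-04, -7.59423680e-04, -5.15635113e-03,
        1.27880840e-03,  8.80010285e-04,  9.26688751e-04]), 'tau': array([ 2.80040564e-03, -4.34732223e+01,  1.02926999e+00, -2.50454664e+01,
        1.08360013e-02,  5.43613394e-03,  7.45832324e-06]), 'position': array([0.25446481, 0.59720206, 0.23001593]), 'orientation': array([-0.62827875, -3.07774462,  0.00370466]), 'force': array([-0.61066588,  0.46851461, -0.20690557]), 'wrist_torque': array([ 0.00879343,  0.01125424, -0.08719324]), 'finger_force': 0.0, 'gripper_width': 0.08545308538336943} 0.0187
```

View pics/top0.png

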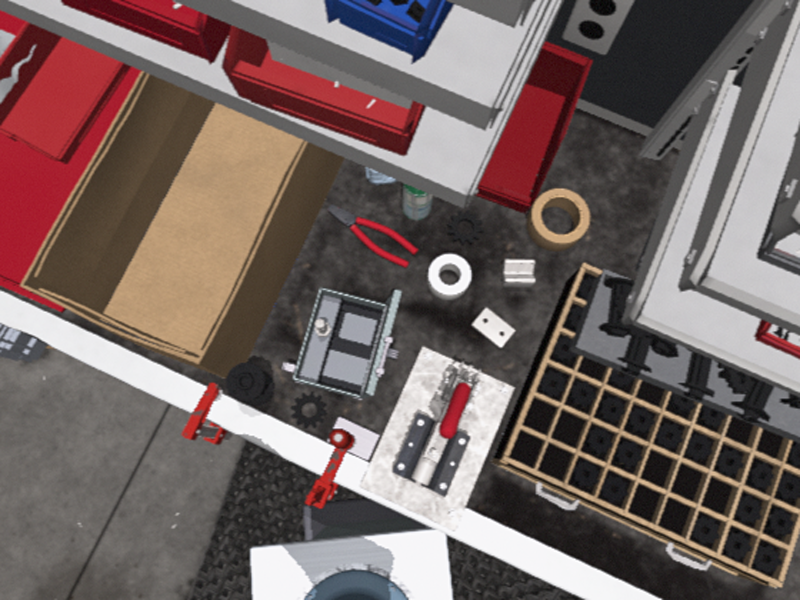

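View pics/side0.png

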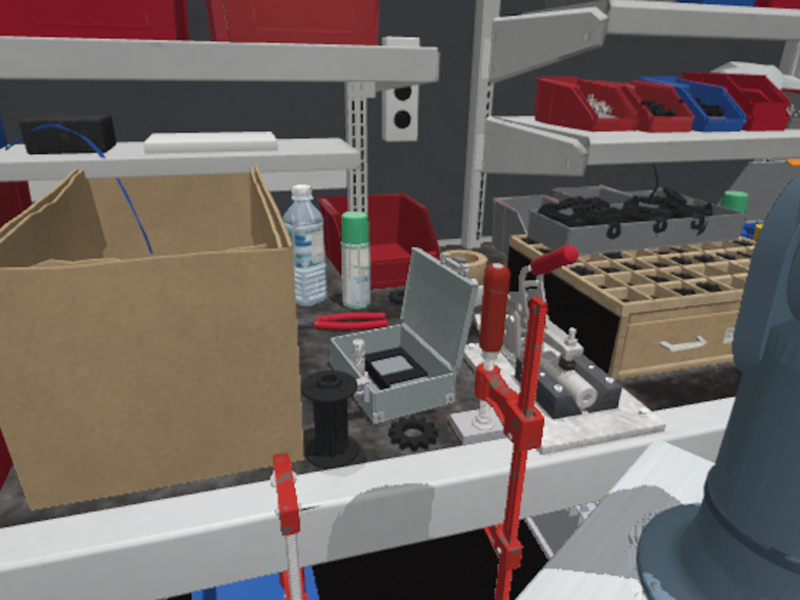

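The top view shows the case at about (345,343) of 800x600, its lid to the right, the bolt at (321,326), the V-block at (519,271) and the plate at (493,327). The side view shows the lid leaning towards the fixture. I'll zoom in to measure.

```bash
cat > h.py <<'E'
from bench import env
import cv2,numpy as np
from scipy.spatial.transform import Rotation as Ro
def P(n):
    p=env.camera_params(n); f=210/np.tan(np.radians(p['fov_y']/2)); return p,f
def proj(n,X):
    p,f=P(n); c=np.asarray(X)@p['R'].T+p['t']; return np.stack([p['cx']+f*c[...,0]/c[...,2],p['cy']+f*c[...,1]/c[...,2]],-1)
def ray(n,uv,z):
    p,f=P(n); d=p['R'].T@np.array([(uv[0]-p['cx'])/f,(uv[1]-p['cy'])/f,1]); o=-p['R'].T@p['t']; return o+d*(z-o[2])/d[2]
def crop(n,name,x0,y0,w,h,s,grid=20,im=None):
    im=env.snapshot(n)[:,:,::-1] if im is None else im
    c=cv2.resize(im[y0:y0+h,x0:x0+w],None,fx=s,fy=s,interpolation=cv2.INTER_CUBIC)
    for x in range(-(-x0//grid)*grid,x0+w,grid): cv2.line(c,((x-x0)*s,0),((x-x0)*s,6),(0,255,255),1); cv2.putText(c,str(x),((x-x0)*s,18),0,.4,(0,255,255))
    for y in range(-(-y0//grid)*grid,y0+h,grid): cv2.line(c,(0,(y-y0)*s),(6,(y-y0)*s),(0,255,255),1); cv2.putText(c,str(y),(8,(y-y0)*s+4),0,.4,(0,255,255))
    cv2.imwrite(f"pics/{name}.png",c)
E
python3 - <<'E'
from h import *
crop("top","t1",195,170,190,140,4)
crop("side","s1",220,160,140,150,4)
E
```

```text
(no output)
```

View pics/t1.png

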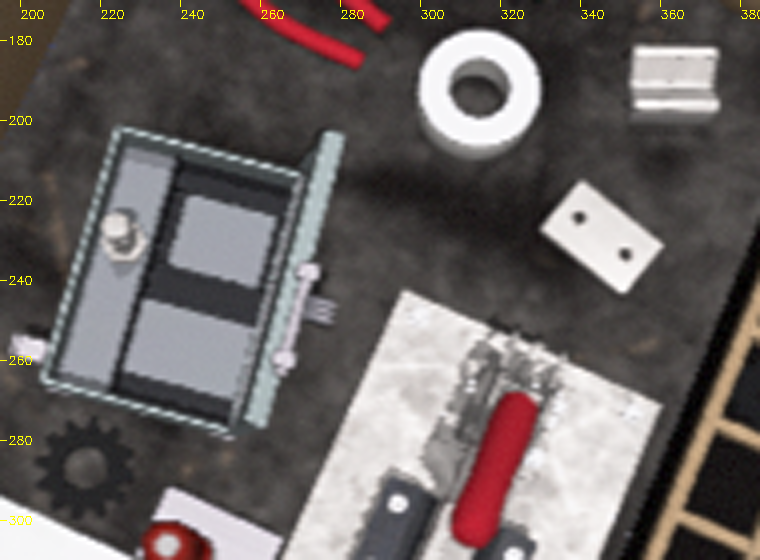

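View pics/s1.png

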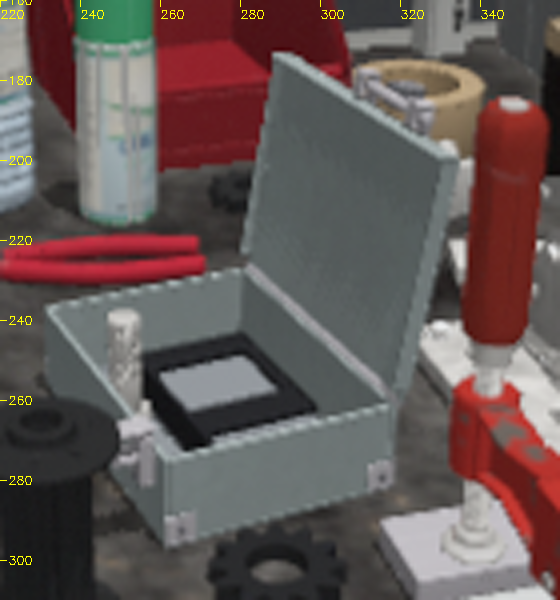

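```bash
cat > fit.py <<'E'
from h import *
from scipy.optimize import least_squares
def T(pr,pts):
    c,s=np.cos(pr[2]),np.sin(pr[2]); p=np.asarray(pts,float); return np.stack([pr[0]+c*p[:,0]-s*p[:,1],pr[1]+s*p[:,0]+c*p[:,1],p[:,2]],-1)
def fit(pts,obs,x0):
    f=lambda pr:np.concatenate([(proj(n,T(pr,[pts[i] for i in ix]))-uv).ravel() for n,ix,uv in obs])
    r=least_squares(f,x0); return r.x,np.round(r.fun,1)
E
python3 - <<'E'
from fit import *
tc=lambda l:np.array(l)/4+[195,170]; sc=lambda l:np.array(l)/4+[220,160]
R=[[-.0585,.0805,.046],[-.0585,-.0805,.046],[.0585,-.0805,.046],[.0585,.0805,.046]]
top=("top",[0,1,2,3],tc([[117,127],[41,382],[232,438],[302,173]])); sd=("side",[0,1,2,3],sc([[46,310],[165,460],[390,403],[246,268]]))
for o in([top],[sd],[top,sd]):
    c,e=fit(R,o,[.6,.25,-1.6]); print("case",np.round(c,4),e)
V=[[-.025,.02,.036],[.025,.02,.036],[.025,-.02,.036],[-.025,-.02,.036]]
v,e=fit(V,[("top",[0,1,2,3],tc([[632,46],[719,46],[719,110],[632,110]]))],[.7,-.1,-1.6]); print("v",v,e)
S=[[-.02,.032,.012],[.02,.032,.012],[.02,-.032,.012],[-.02,-.032,.012]]
for a in(-1,-2.2,.6,2):
  s,e=fit(S,[("top",[0,1,2,3],tc([[540,230],[582,180],[664,246],[625,294]]))],[.6,-.1,a]); print("s",s,e)
b=ray("top",tc([118,220]),.066); print("bolt",b); 
def inv(w): d=w[:2]-c[:2]; k,q=np.cos(c[2]),np.sin(c[2]); return k*d[0]+q*d[1],-q*d[0]+k*d[1]
print("bolt in case",inv(b), inv(ray("side",sc([124,318]),.066)))
for th in(1.6,1.7,1.78):
  k=lambda y:[.0585-.12*np.cos(th),y,.046+.12*np.sin(th)]
  q=T(c,[k(.0805),k(-.0805)]);print(th,proj("side",q).round(1).tolist(),proj("top",q).round(1).tolist())
print("obs",sc([[280,53],[457,155]]).tolist(),tc([[333,131],[252,427]]).tolist())
print("fixture rear corners z14",ray("top",tc([404,290]),.014),ray("top",tc([662,405]),.014))
print("roll",ray("top",tc([480,88]),.04),"disc",ray("top",tc([84,468]),.009))
o=env.observe();print(Ro.from_rotvec(o['orientation']).as_matrix().round(3))
E
```

```text
case [ 0.4613 -0.017  -1.926 ] [-0.2 -0.3 -0.3  0.5  0.1 -0.7  0.4  0.4]
case [ 0.4639 -0.0156 -1.9361] [-1.  -1.2 -0.7  0.3  1.6  0.3 -0.  -0.5]
case [ 0.4627 -0.0159 -1.9318] [-0.4 -0.9 -1.  -0.3 -0.6 -1.1  0.1  0.1 -0.6 -0.9  0.2  0.5  2.3  0.4
  0.3 -0.4]
v [ 0.55739587 -0.33236319 -1.68301894] [ 0.5 -0.  -0.9  0.3 -0.5  0.1  0.8 -0.3]
s [ 0.46724644 -0.2793059  -0.78284509] [ 0.4 -0.1 -0.2  0.1 -0.  -0.2 -0.2  0.2]
s [ 0.46724644 -0.2793059  -0.78284509] [ 0.4 -0.1 -0.2  0.1 -0.  -0.2 -0.2  0.2]
s [ 0.46724644 -0.2793059  -0.78284509] [ 0.4 -0.1 -0.2  0.1 -0.  -0.2 -0.2  0.2]
s [ 0.46724644 -0.2793059  -0.78284509] [ 0.4 -0.1 -0.2  0.1 -0.  -0.2 -0.2  0.2]
bolt [0.49527722 0.01137417 0.066     ]
bolt in case (np.float64(-0.03705057771207859), np.float64(0.020813316788743534)) (np.float64(-0.03933316646052304), np.float64(0.015584493503478358))
1.6 [[284.3, 174.0], [325.5, 200.5]] [[271.7, 201.7], [251.5, 273.8]]
1.7 [[289.4, 173.8], [331.3, 200.0]] [[277.1, 203.2], [257.0, 275.4]]
1.78 [[293.4, 174.0], [335.9, 200.0]] [[281.3, 204.5], [261.4, 276.6]]
obs [[290.0, 173.25], [334.25, 198.75]] [[278.25, 202.75], [258.0, 276.75]]
fixture rear corners z14 [ 0.44607196 -0.15432272  0.014     ] [ 0.36166492 -0.3015399   0.014     ]
roll [ 0.56138275 -0.2119234   0.04      ] disc [0.35795477 0.04754539 0.009     ]
[[-0.92   0.392 -0.001]
 [ 0.392  0.92  -0.002]
 [-0.    -0.002 -1.   ]]
```

```bash
python3 -m crank '[[0,0,-50,0,0,0],[-50,-40,-90,0,0,8],[-236,-310,-90,0,0,42],[-236,-310,-90,0,0,42],[-236,-310,-90,0,0,42],[-236,-310,-90,0,0,42],[-236,-310,-90,0,0,42],[-236,-310,-90,0,0,42],[-236,-310,-90,0,0,42],[-236,-310,-90,0,0,42]]' 1 60; cat >> h.py <<'E'
CASE=np.array([.462,-.0165,-1.928])
def c2w(x,y,z,c=CASE):
    k,s=np.cos(c[2]),np.sin(c[2]); return np.array([c[0]+k*x-s*y,c[1]+s*x+k*y,z])
def go(X,head,now=None):  # mm and deg in tool axes to reach world X with tool-down heading of tool y (deg)
    o=env.observe(); p=o['position']; R=Ro.from_rotvec(o['orientation'])
    if now is not None: p,R=now
    h=np.radians(head); y=np.array([np.cos(h),np.sin(h),0]); z=np.array([0,0,-1.]); G=Ro.from_matrix(np.stack([np.cross(y,z),y,z],1))
    print(np.round(R.inv().apply(np.array(X)-p)*1000,1),np.round(np.degrees((R.inv()*G).as_rotvec()),1))
    return np.array(X),G
E
python3 - <<'E'
from h import *
print(env.observe()['q'])
go([.451,-.271,.26],-6.4); go([.5574,-.3324,.26],-6.4)
E
```

```text
time: 1.2
position: [0.3526, 0.2132, 0.3215]
orientation: [-1.706, -2.638, 0.0]
force: [-0.3, 0.2, 0.4]
gripper_width: 0.0854
finger_force: 0.0
[-1.02778219 -0.18904233  0.33928095  2.0232946   0.06486638  1.29739176
 -0.28866584]
[-481.9 -109.    61.4] [-0.  -0.  30.6]
[-581.6  -37.2   61.4] [-0.  -0.  30.6]
```

```bash
python3 -m crank '[[-482,-109,10,0,0,30.6],[-482,-109,10,0,0,30.6],[-482,-109,10,0,0,30.6],[-482,-109,10,0,0,30.6],[-482,-109,10,0,0,30.6],[-482,-109,10,0,0,30.6],[-482,-109,10,0,0,30.6],[-482,-109,10,0,0,30.6],[-482,-109,10,0,0,30.6],[-582,-37,50,0,0,30.6],[-582,-37,80,0,0,30.6],[-582,-37,90,0,0,30.6]]'; python3 - <<'E'
from h import *
print(env.observe()['q']); go([.5574,-.3324,.13],-6.4)
E
```

```text
time: 2.4
position: [0.5416, -0.3017, 0.2513]
orientation: [2.324, 2.111, -0.0]
force: [0.2, 1.4, 3.7]
gripper_width: 0.0855
finger_force: 0.0
[-0.34420404  0.47896756  1.04432792  1.68904608 -0.4362845   1.22753966
  0.70558768]
[-28.8  18.5 121.4] [0.1 0.1 0.9]
```

```bash
python3 -m crank '[[-28.8,18.5,40,0,0,0.9],[-28.8,18.5,80,0,0,0.9],[-28.8,18.5,121,0,0,0.9],[-28.8,18.5,160,0,0,0.9],[-28.8,18.5,200,0,0,0.9],[-28.8,18.5,230,0,0,0.9],[-28.8,18.5,244,0,0,0.9],[-28.8,18.5,244,0,0,0.9],[-28.8,18.5,244,0,0,0.9]]'; python3 - <<'E'
from h import *
go([.5574,-.3324,.007],-6.4)
E
```

```text
time: 3.3
position: [0.5544, -0.3325, 0.0093]
orientation: [2.344, 2.089, 0.001]
force: [0.2, 0.2, 0.2]
gripper_width: 0.085
finger_force: 0.0
[0.5 2.9 2.3] [ 0.1  0.1 -0.2]
```

```bash
python3 -m crank '[[0,0,0,0,0,0],[0,0,0,0,0,0],[0,0,0,0,0,0],[0,0,0,0,0,0],[0,0,0,0,0,0],[0,0,0,0,0,0],[0,0,0,0,0,0]]' 0.3 70; python3 - <<'E'
from h import *
crop("side","s2",220,120,200,150,4)
E
```

```text
time: 4.0
position: [0.5559, -0.3329, 0.0105]
orientation: [2.341, 2.088, 0.003]
force: [1.5, 0.3, 6.2]
gripper_width: 0.0389
finger_force: 72.8
```

```bash
python3 -m crank '[[0,0,-20,0,0,0],[0,0,-60,0,0,0],[0,0,-110,0,0,0],[0,0,-160,0,0,0],[0,0,-210,0,0,0],[0,0,-240,0,0,0],[0,0,-240,0,0,0]]'; python3 - <<'E'
from h import *
go([.451,-.271,.25],-20.5);X,G=go(c2w(.0185,.035,.25),-20.5); print(X)
E
```

```text
time: 4.75
position: [0.5544, -0.3345, 0.2541]
orientation: [2.341, 2.083, 0.005]
force: [0.6, -0.8, -3.8]
gripper_width: 0.0388
finger_force: 71.9
[  51.1 -110.1    3. ] [ 0.5  0.1 13.8]
[278.9 -99.1   2.4] [ 0.5  0.1 13.8]
[ 0.48832211 -0.0460702   0.25      ]
```

```bash
python3 -m crank '[[20,-45,0,0,0,7],[51,-90,0,0,0,13.8],[90,-110,0,0,0,13.8],[140,-110,0,0,0,13.8],[190,-108,0,0,0,13.8],[235,-104,0,0,0,13.8],[265,-100,0,0.4,0,13.8],[279,-99,0,0.4,0,13.8],[279,-99,0,0.4,0,13.8],[279,-99,0,0.4,0,13.8],[279,-99,0,0.4,0,13.8]]'; python3 - <<'E'
from h import *
go(c2w(.0185,.035,.06),-20.5)
crop("top","t2",195,170,190,140,4)
crop("side","s3",220,120,200,150,4)
E
```

```text
time: 5.85
position: [0.4859, -0.0465, 0.2477]
orientation: [-2.579, -1.784, 0.01]
force: [0.7, -0.3, -3.8]
gripper_width: 0.0385
finger_force: 72.4
[  1.7   3.6 187.7] [-0.5  0.1 -0.2]
```

View pics/s3.png

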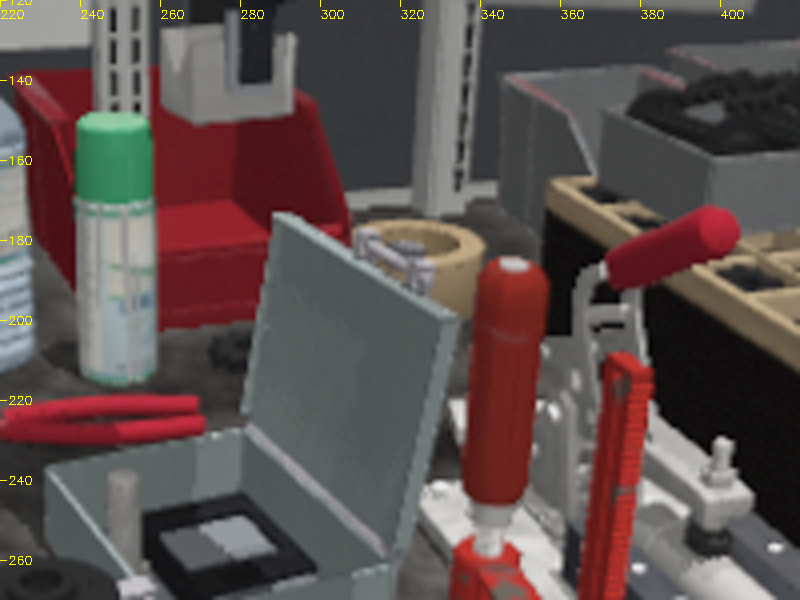

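The side view shows the V-block held at pixels (260–294, 127–150), groove up and level. I'll check its pose in the grip from its bottom corners.

```bash
python3 - <<'E'
from fit import *
o=env.observe();z=.2372
B=[[sx*.025,sy*.02,z] for sx in(1,-1) for sy in(1,-1)]
c=T([*o['position'][:2],-1.928],B); print(proj("side",c).round(1).tolist())
B2=[[a,b,z+.036] for a,b,_ in B]; print(proj("side",T([*o['position'][:2],-1.928],B2)).round(1).tolist())
E
```

```text
[[283.2, 143.6], [292.9, 148.4], [259.2, 146.0], [268.0, 151.0]]
[[283.6, 124.6], [293.5, 128.6], [259.0, 126.5], [268.0, 130.7]]
```

```bash
python3 - <<'E'
from fit import *
o=env.observe()
im=cv2.imread("pics/s3.png")[20:140,140:320]
cv2.imwrite("pics/s3z.png",cv2.resize(im,None,fx=4,fy=4,interpolation=cv2.INTER_CUBIC))
B=[[.025,-.02,.2372],[-.025,-.02,.2372],[-.025,.02,.2372],[.025,-.02,.2732],[-.025,.02,.2732]]
for n in(3,5):
  uv=[[293.3,146.2],[271.5,150.6],[260.7,145.5],[294,129.5],[260,126.5]][:n]
  r,e=fit(B[:n],[("side",list(range(n)),uv)],[.49,-.05,-1.9]); print(r.round(4),e,o['position'])
E
```

```text
[ 0.4912 -0.0537 -1.7837] [ 0.8  0.4  0.  -0.6 -0.8 -0.1] [ 0.48636989 -0.04598998  0.24805229]
[ 0.4886 -0.0511 -1.8103] [ 0.8  1.  -0.5 -0.1 -0.8  0.3  0.7 -1.9 -0.2 -0.1] [ 0.48636989 -0.04598998  0.24805229]
```

View pics/s3z.png

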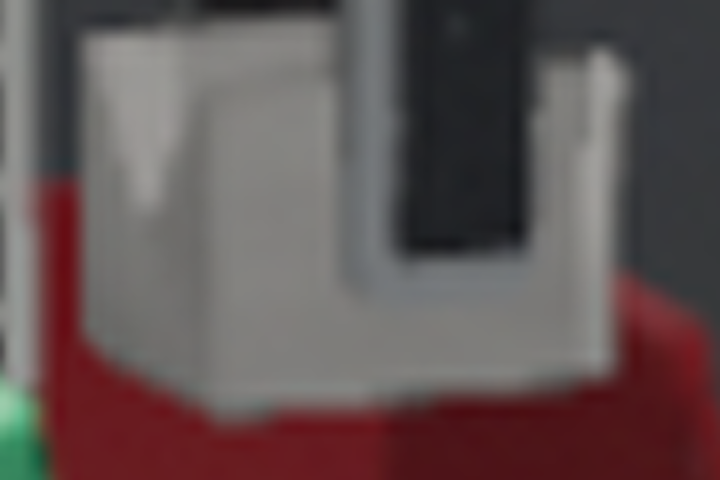

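The block hangs square: bottom corners at (268.9,151.4), (260.6,146.3) and (292.8,148.8), within 1.4 px of the prediction. I'll check the pocket centres against the first top view.

```bash
python3 - <<'E'
from h import *
for uv,y in(((223.5,241),.035),((191.5,348),-.035)):
    r=ray("top",np.array(uv)/4+[195,170],.004); m=c2w(.0185,y,.004); d=(r-m)[:2]; a=CASE[2]
    print(r,m,"case dx,dy",d@[np.cos(a),np.sin(a)],d@[-np.sin(a),np.cos(a)])
go(c2w(.0175,.035,.06),-20.5)
E
```

```text
[ 0.48868381 -0.0472085   0.004     ] [ 0.48832211 -0.0460702   0.004     ] case dx,dy 0.000939976877183342 0.000736888390069335
[ 0.42445083 -0.02215576  0.004     ] [ 0.42274063 -0.02159429  0.004     ] case dx,dy -7.195834386617827e-05 0.001798573388329084
[  1.8   3.2 188. ] [-0.4  0.1 -0.1]
```

```bash
sed -i 's/^CASE=.*/CASE=np.array([.463,-.0168,-1.928])/' h.py; python3 -m crank '[[1.8,4.2,10,-0.4,0,0],[1.8,4.2,50,-0.4,0,0],[1.8,4.2,90,-0.4,0,0],[1.8,4.2,130,-0.4,0,0],[1.8,4.2,165,-0.4,0,0],[1.8,4.2,190,-0.4,0,0],[1.8,4.2,210,-0.4,0,0],[1.8,4.2,217,-0.4,0,0],[1.8,4.2,217,-0.4,0,0]]'; python3 - <<'E'
from h import *
go(c2w(.0175,.035,.0145),-20.5)
E
```

```text
time: 6.85
position: [0.4897, -0.0438, 0.0307]
orientation: [2.58, 1.792, -0.004]
force: [-0.6, -0.0, -4.1]
gripper_width: 0.0389
finger_force: 72.3
[-1.5  0.5 16.2] [-0.1  0.1  0.1]
```

```bash
python3 -m crank '[[-1.5,0.5,6,0,0,0],[-1.5,0.5,11,0,0,0],[-1.5,0.5,14,0,0,0],[-1.5,0.5,16,0,0,0],[-1.5,0.5,17,0,0,0],[-1.5,0.5,17,0,0,0]]'
```

```text
time: 7.45
position: [0.4903, -0.0443, 0.0145]
orientation: [2.579, 1.794, -0.0]
force: [-0.5, 0.4, -2.1]
gripper_width: 0.0384
finger_force: 72.6
```

```bash
python3 -m crank '[[0,0,0,0,0,0],[0,0,0,0,0,0],[0,0,0,0,0,0],[0,0,-10,0,0,0],[0,0,-40,0,0,0],[0,0,-90,0,0,0],[0,0,-140,0,0,0],[0,0,-190,0,0,0],[0,0,-235,0,0,0],[0,0,-240,0,0,0]]' 0.58; python3 - <<'E'
from h import *
go([.4672,-.2793,.25],-44.9)
E
```

```text
time: 8.45
position: [0.4942, -0.0447, 0.2595]
orientation: [2.577, 1.792, 0.015]
force: [0.5, -0.0, 0.9]
gripper_width: 0.0493
finger_force: 0.0
[-229.4   56.2    8.5] [ 0.4 -0.4 24.5]
```

```bash
python3 -m crank '[[-30,7,0,0,0,7],[-75,18,0,0,0,14],[-120,30,0,0,0,21],[-165,40,0,0,0,24.5],[-205,50,0,0,0,24.5],[-229.4,56.2,0,0.4,-0.4,24.5],[-229.4,56.2,40,0.4,-0.4,24.5],[-229.4,56.2,85,0.4,-0.4,24.5],[-229.4,56.2,130,0.4,-0.4,24.5],[-229.4,56.2,170,0.4,-0.4,24.5],[-229.4,56.2,200,0.4,-0.4,24.5],[-229.4,56.2,200,0.4,-0.4,24.5]]' 0.85; python3 - <<'E'
from h import *
go([.4672,-.2793,.0045],-44.9); print(env.observe()['q'])
crop("top","t3",195,170,190,140,4)
E
```

```text
time: 9.65
position: [0.4589, -0.2769, 0.0504]
orientation: [-2.894, -1.201, 0.027]
force: [-0.4, -0.0, -0.4]
gripper_width: 0.0727
finger_force: 0.0
[ 4.7  8.2 45.7] [-0.8  0.7 -0. ]
[-0.29587434  0.61918015  0.93773012  2.02037913 -0.65468239  0.85656536
  0.23210741]
```

```bash
python3 -m crank '[[4.7,8,10,-0.8,0.7,0],[4.7,8,25,-0.8,0.7,0],[4.7,8,35,-0.8,0.7,0],[4.7,8,42,-0.8,0.7,0],[4.7,8,44,-0.8,0.7,0],[4.7,8,44,-0.8,0.7,0],[4.7,8,44,-0.8,0.7,0]]'; python3 - <<'E'
from h import *
go([.4672,-.2793,.0045],-44.9)
E
```

```text
time: 10.4
position: [0.4716, -0.2817, 0.0106]
orientation: [2.894, 1.202, 0.011]
force: [0.4, -0.4, 0.0]
gripper_width: 0.0726
finger_force: 0.0
[-1.4 -4.9  6.1] [ 0.5 -0.2  0. ]
```

```bash
python3 -m crank '[[0,0,0,0,0,0],[0,0,0,0,0,0]]'; python3 - <<'E'
from h import *
go([.4672,-.2793,.0045],-44.9)
E
```

```text
time: 10.6
position: [0.4718, -0.2817, 0.0106]
orientation: [2.894, 1.202, 0.011]
force: [0.1, -0.6, 0.5]
gripper_width: 0.0728
finger_force: 0.0
[-1.6 -4.9  6.1] [ 0.6 -0.2  0. ]
```

```bash
python3 -m crank '[[-1.6,-4.9,3,0.5,0,0],[-1.6,-4.9,5.5,0.5,0,0],[-1.6,-4.9,5.5,0.5,0,0],[-1.6,-4.9,5.5,0.5,0,0]]'; python3 - <<'E'
from h import *
go([.4672,-.2793,.0045],-44.9)
E
```

```text
time: 11.0
position: [0.4668, -0.2792, 0.0046]
orientation: [-2.9, -1.205, -0.004]
force: [0.1, -0.7, 0.6]
gripper_width: 0.0725
finger_force: 0.0
[0.2 0.4 0.1] [ 0.  -0.2  0. ]
```

```bash
python3 -m crank '[[0,0,0,0,0,0],[0,0,0,0,0,0],[0,0,0,0,0,0],[0,0,0,0,0,0],[0,0,0,0,0,0],[0,0,0,0,0,0]]' 0.3 80; python3 -m crank '[[0,0,-20,0,0,0],[0,0,-60,0,0,0],[0,0,-110,0,0,0],[0,0,-160,0,0,0],[0,0,-210,0,0,0],[0,0,-240,0,0,0],[0,0,-240,0,0,0],[0,0,-240,0,0,0]]'; python3 - <<'E'
from h import *
go(c2w(.0185,-.035,.24),-20.5)
E
```

```text
time: 11.6
position: [0.4674, -0.2797, 0.0056]
orientation: [-2.901, -1.205, -0.006]
force: [-0.1, 1.1, 5.3]
gripper_width: 0.0372
finger_force: 79.5
time: 12.4
position: [0.4659, -0.2789, 0.2441]
orientation: [-2.899, -1.205, -0.005]
force: [-0.5, -0.3, -4.7]
gripper_width: 0.0362
finger_force: 81.4
[ 152.4 -211.1    4.9] [ -0.   -0.2 -24.3]
```

```bash
python3 -m crank '[[15,-25,0,0,0,-6],[45,-62,0,0,0,-12],[75,-102,0,0,0,-18],[102,-142,0,0,0,-24.3],[130,-180,0,0,0,-24.3],[148,-205,0,0,0,-24.3],[152.4,-211,0,0,0,-24.3],[152.4,-211,0,0,0,-24.3],[152.4,-211,0,0,0,-24.3],[152.4,-211,0,0,0,-24.3]]'; python3 - <<'E'
from h import *
go(c2w(.0185,-.035,.06),-20.5)
crop("side","s4",220,120,200,150,4)
crop("top","t4",195,170,190,140,4)
E
```

```text
time: 13.4
position: [0.4237, -0.0248, 0.2443]
orientation: [2.585, 1.785, 0.001]
force: [-0.6, 0.4, -2.9]
gripper_width: 0.0371
finger_force: 81.5
[  2.6  -1.1 184.3] [ 0.  -0.  -0.3]
```

View pics/s4.png

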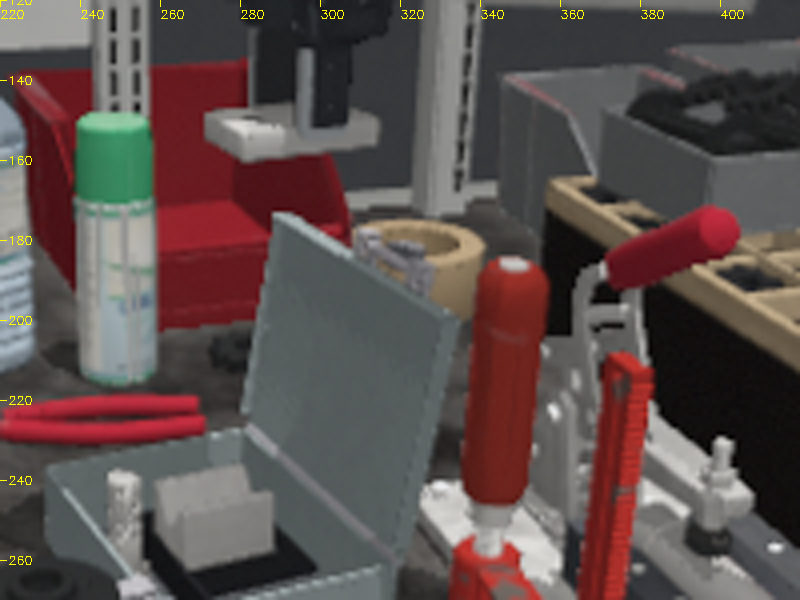

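The V-block is seated groove up at (275,249), and the plate is held flat with its near bottom corner at (281,160). I'll check how it sits in the grip.

```bash
python3 - <<'E'
from fit import *
o=env.observe();z=o['position'][2]-.0056
B=[[.032,-.02,z],[-.032,-.02,z],[-.032,.02,z]]
print(proj("side",T([*o['position'][:2],-1.928],B)).round(1).tolist(), proj("side",o['position']), )
r,e=fit(B,[("side",[0,1,2],[[315,156.5],[281.3,160.3],[271.5,154.7]])],[.42,-.02,-1.93]);print(r,e,o['position'])
E
```

```text
[[315.5, 155.6], [281.6, 159.6], [271.3, 153.7]] [293.37856442 151.42649481]
[ 0.42096475 -0.0207296  -1.93387866] [ 0.5 -0.1 -0.1  0.1 -0.4 -0.2] [ 0.42421502 -0.02468383  0.24471644]
```

```bash
python3 -m crank '[[2.6,-1,20,0,0,0],[2.6,-1,60,0,0,0],[2.6,-1,105,0,0,0],[2.6,-1,150,0,0,0],[2.6,-1,185,0,0,0],[2.6,-1,205,0,0,0],[2.6,-1,215,0,0,0],[2.6,-1,215,0,0,0]]'; python3 - <<'E'
from h import *
go(c2w(.0185,-.035,.0096),-20.5)
E
```

```text
time: 14.3
position: [0.424, -0.0209, 0.0288]
orientation: [2.583, 1.787, -0.002]
force: [-0.3, -0.1, -3.0]
gripper_width: 0.0369
finger_force: 81.5
[-1.   0.1 19.2] [-0.   0.1 -0.1]
```

```bash
python3 -m crank '[[-1,0,8,0,0,0],[-1,0,13,0,0,0],[-1,0,16,0,0,0],[-1,0,18,0,0,0],[-1,0,19,0,0,0],[-1,0,19,0,0,0]]'
```

```text
time: 14.9
position: [0.4247, -0.0203, 0.0113]
orientation: [-2.582, -1.789, -0.006]
force: [-0.1, 0.2, -2.2]
gripper_width: 0.037
finger_force: 81.5
```

```bash
python3 -m crank '[[0,0,1,0,0,0],[0,0,1,0,0,0],[0,0,1,0,0,0]]' 0.58; python3 -m crank '[[0,0,0,0,0,0],[0,0,-10,0,0,0],[0,0,-50,0,0,0],[0,0,-100,0,0,0],[0,0,-120,0,0,0],[0,0,-120,0,0,0]]'; python3 - <<'E'
from h import *
go(c2w(-.038,.065,.15),-20.5)
crop("side","s5",220,180,200,120,4)
E
```

```text
time: 15.2
position: [0.4251, -0.0205, 0.0105]
orientation: [2.582, 1.789, 0.006]
force: [-0.3, -0.1, -1.0]
gripper_width: 0.0495
finger_force: 0.0
time: 15.8
position: [0.4271, -0.02, 0.1327]
orientation: [-2.582, -1.79, -0.017]
force: [-0.2, 0.1, 0.0]
gripper_width: 0.0498
finger_force: 0.0
[ 53.8  97.6 -16.3] [ 0.3 -0.5 -0. ]
```

View pics/s5.png

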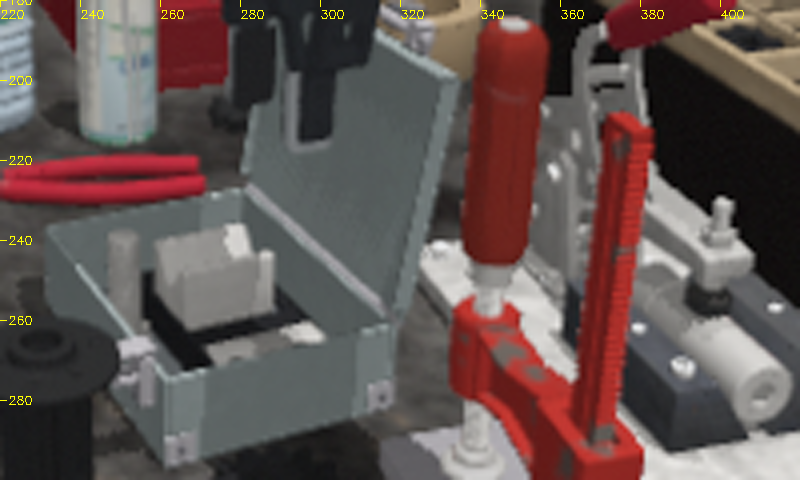

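The stop plate lies flat in its pocket at (285,266), the V-block is seated, and the bolt still stands at (251,247). Next I go behind the bolt with the fingers shut and tip it.

```bash
python3 -m crank '[[15,30,-16,0,0,0],[35,65,-16,0,0,0],[54,97,-16,0,-0.4,0],[54,97.6,-16,0,-0.4,0],[54,97.6,-16,0,-0.4,0],[54,97.6,-16,0,-0.4,0],[54,97.6,30,0,-0.4,0],[54,97.6,60,0,-0.4,0],[54,97.6,60,0,-0.4,0]]' 0; python3 - <<'E'
from h import *
go(c2w(-.038,.065,.054),-20.5)
E
```

```text
time: 16.75
position: [0.529, -0.0044, 0.0667]
orientation: [-2.582, -1.786, 0.017]
force: [-1.7, 0.2, -0.4]
gripper_width: 0.0
finger_force: 0.0
[ 3.4  7.6 12.6] [-0.4  0.4 -0.1]
```

```bash
python3 -m crank '[[3.4,7.5,0,-0.4,0.4,0],[3.4,7.5,12.6,-0.4,0.4,0],[3.4,7.5,12.6,-0.4,0.4,0]]'; python3 - <<'E'
from h import *
go(c2w(-.038,.065,.054),-20.5); print(env.observe()['force'])
E
```

```text
time: 17.05
position: [0.5433, -0.0037, 0.0582]
orientation: [2.578, 1.786, 0.013]
force: [-0.5, 0.6, -0.1]
gripper_width: 0.0001
finger_force: 0.0
[-2.4 -5.7  4.1] [ 0.5 -0.2 -0.1]
[-0.49219062  0.64257075 -0.06142722]
```

```bash
python3 -m crank '[[-1.5,-10,4,0.4,0,0],[-1.5,-20,4,0.4,0,0],[-1.5,-30,4,0.4,0,0],[-1.5,-38,4,0.4,0,0],[-1.5,-46,4,0.4,0,0],[-1.5,-54,4,0.4,0,0],[-1.5,-62,4,0.4,0,0],[-1.5,-70,4,0.4,0,0],[-1.5,-78,4,0.4,0,0],[-1.5,-84,4,0.4,0,0],[-1.5,-84,4,0.4,0,0]]'; python3 - <<'E'
from h import *
go(c2w(-.038,.065,.15),-20.5); print(env.observe()['force'])
im=env.snapshot("side")[:,:,::-1]; a=cv2.imread("pics/side0.png")
crop("side","s6",220,180,200,120,4,im=im)
E
```

```text
time: 18.15
position: [0.4626, 0.0247, 0.0529]
orientation: [-2.581, -1.789, -0.004]
force: [-0.1, -0.1, 0.6]
gripper_width: 0.0
finger_force: 0.0
[ -0.4  79.9 -97.1] [ 0.  -0.2 -0. ]
[-0.10115037 -0.07883435  0.56739569]
```

View pics/s6.png

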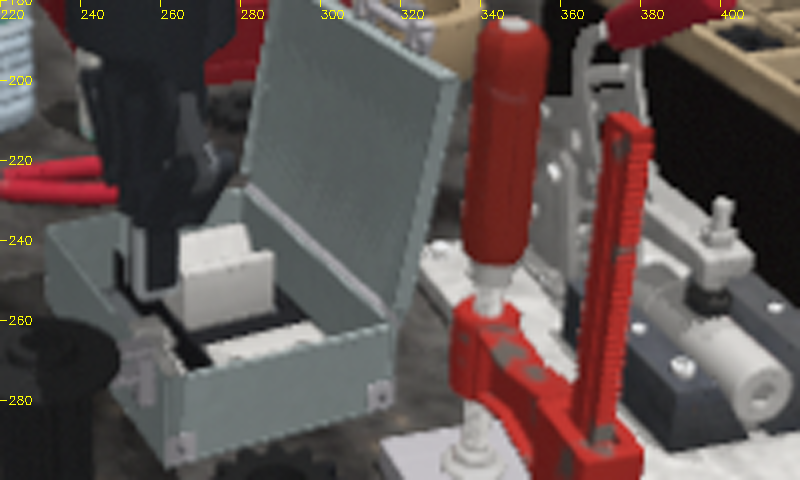

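The bolt no longer stands: only the fingers show at (255,245), and nothing sticks up above the rim. I'll raise, compare the trough in the top view, and locate the red clamp handle.

```bash
python3 -m crank '[[0,0,-40,0,0,0],[0,0,-90,0,0,0],[0,0,-140,0,0,0],[0,0,-185,0,0,0],[0,0,-185,0,0,0]]'; python3 - <<'E'
from h import *
for z in(.1,.15,.2,.25): print(z,ray("top",(236.75,306.25),z).round(3),ray("side",(348.7,185.5),z).round(3))
go(c2w(-.02,.032,.24),-20.5); go(c2w(.115,.032,.24),-20.5)
E
```

```text
time: 18.7
position: [0.465, 0.0254, 0.2405]
orientation: [-2.576, -1.788, -0.017]
force: [0.7, 0.1, -0.3]
gripper_width: 0.0003
finger_force: 0.0
0.1 [ 0.304 -0.005  0.1  ] [ 0.485 -0.3    0.1  ]
0.15 [ 0.303 -0.009  0.15 ] [ 0.407 -0.178  0.15 ]
0.2 [ 0.301 -0.012  0.2  ] [ 0.329 -0.056  0.2  ]
0.25 [ 0.299 -0.016  0.25 ] [0.25  0.066 0.25 ]
[-20.2  44.8   0.3] [ 0.1 -0.7  0. ]
[-155.2   44.9   -1.3] [ 0.1 -0.7  0. ]
```

```bash
python3 -m crank '[[-20,25,0,0,-0.6,0],[-65,40,0,0,-0.6,0],[-110,45,0,0,-0.6,0],[-150,45,0,0,-0.6,0],[-157,45,0,0,-0.6,0],[-157,45,0,0,-0.6,0],[-157,45,40,0,-0.6,0],[-157,45,80,0,-0.6,0],[-157,45,98,0,-0.6,0],[-157,45,98,0,-0.6,0],[-157,45,98,0,-0.6,0]]'; python3 - <<'E'
from h import *
o=env.observe(); a=CASE[2]; d=o['position']-c2w(0,0,0); print("in case",d[:2]@[np.cos(a),np.sin(a)],d[:2]@[-np.sin(a),np.cos(a)],o['position'][2],o['force'])
go(c2w(.1,.032,.145),-20.5)
# arc waypoints: contact = tip -x bottom corner, 105 mm from hinge, outer face
for t in(1.7,1.5,1.3,1.1,.9,.7,.5,.3,.15,0):
    n=.0045; cx=.0585-.105*np.cos(t)+n*np.sin(t); cz=.046+.105*np.sin(t)+n*np.cos(t); print(t,"tcp case x %.1f z %.1f"%((cx+.011)*1e3,cz*1e3))
im=env.snapshot("top")[:,:,::-1]; crop("top","t5",195,170,190,140,4,im=im)
g=cv2.cvtColor(im,cv2.COLOR_BGR2GRAY)
# trough profile along its centre line, brightness at height of a lying bolt
print([int(g[tuple(np.round(proj("top",c2w(-.0385,y,.018))[::-1]).astype(int))]) for y in np.arange(-.07,.071,.01)])
E
```

```text
time: 19.8
position: [0.4345, -0.1329, 0.1559]
orientation: [2.565, 1.78, 0.007]
force: [-0.4, -0.5, 0.8]
gripper_width: 0.0003
finger_force: 0.0
in case 0.11876715390171955 0.01394456672945429 0.155870063133696 [-0.43174936 -0.49187372  0.7838121 ]
[18.9 17.8 11.1] [1.1 0.4 0. ]
1.7 tcp case x 87.5 z 149.5
1.5 tcp case x 66.6 z 151.1
1.3 tcp case x 45.7 z 148.4
1.1 tcp case x 25.9 z 141.6
0.9 tcp case x 7.8 z 131.0
0.7 tcp case x -7.9 z 117.1
0.5 tcp case x -20.5 z 100.3
0.3 tcp case x -29.5 z 81.3
0.15 tcp case x -33.6 z 66.1
0 tcp case x -35.5 z 50.5
[155, 199, 194, 182, 189, 232, 237, 249, 185, 184, 186, 185, 184, 183, 149]
```

```bash
python3 -m crank '[[10,18,11,1,0.4,0],[10,18,11,1,0.4,0],[10,18,11,1,0.4,0]]'; python3 - <<'E'
from h import *
o=env.observe();print(o['q'],o['position'],o['force']); go(c2w(.1,.032,.145),-20.5)
E
```

```text
time: 20.15
position: [0.4389, -0.1261, 0.1591]
orientation: [2.573, 1.782, 0.016]
force: [0.3, -0.4, 0.2]
gripper_width: -0.0
finger_force: 0.0
[-1.51439364 -0.40989898  1.56925468  2.16720387  0.49132816  1.01644348
 -0.57242464] [ 0.43890745 -0.12611634  0.159056  ] [ 0.26916602 -0.39394049  0.15429422]
[10.8 16.1 14.3] [ 0.9 -0.1 -0.1]
```

```bash
python3 -m crank '[[0,0,-50,0,0,0],[-20,0,-80,0,0,0],[-60,15,-80,0,0,0],[-105,30,-80,0,0,0],[-150,45,-80,0,0,0],[-150,90,-80,0,0,0],[-150,130,-80,0,0,0],[-150,130,-80,0,0,0]]'; python3 - <<'E'
from h import *
o=env.observe();print(o['q'],o['position'],o['force']); go(c2w(.105,.032,.24),-20.5)
E
```

```text
time: 20.95
position: [0.4581, -0.2817, 0.2682]
orientation: [2.544, 1.764, 0.039]
force: [0.3, -0.1, 0.3]
gripper_width: 0.0001
finger_force: 0.0
[-1.30329206 -0.41017807  1.56897814  1.90477151  0.44929712  1.21728693
 -0.23582058] [ 0.45814098 -0.28167987  0.26816422] [ 0.29029671 -0.13286207  0.28016005]
[144.9 -57.6  24.5] [ 3.   0.3 -0. ]
```

```bash
python3 -m crank '[[0,50,0,0,0,0],[-10,100,20,0,0,0],[-15,125,60,0,0,0],[-15,125,100,0,0,0],[-15,125,140,0,0,0],[-15,125,140,0,0,0]]'; python3 - <<'E'
from h import *
o=env.observe();print(o['q'],o['position'],o['force']); go([.5574,-.3324,.15],-6.4); go([.5574,-.3324,.15],-60)
E
```

```text
time: 21.55
position: [0.4561, -0.2728, 0.2388]
orientation: [2.524, 1.748, 0.053]
force: [0.6, 0.8, -0.5]
gripper_width: -0.0001
finger_force: 0.0
[-1.30130929 -0.41077993  1.57077871  1.97299168  0.47676703  1.13132668
 -0.2714729 ] [ 0.45608682 -0.27277655  0.23875904] [ 0.6328356   0.78505081 -0.48023673]
[-19.1 108.5  97.8] [  4.4   1.2 -14.2]
[-19.1 108.5  97.8] [ 4.5 -0.9 39.4]
```

```bash
python3 - <<'E'
from h import *
go([.45,-.12,.28],-20.5); go([.47,.03,.28],-20.5); go([.36,.21,.32],24)
E
python3 -m crank '[[0,0,0,0,0,0]]'
```

```text
[140.4 -55.9 -47.4] [ 4.5  0.7 -0.1]
[287.8 -89.7 -51.8] [ 4.5  0.7 -0.1]
[ 417.1 -252.3 -106.2] [  4.    2.4 -44.5]
time: 21.65
position: [0.4558, -0.2727, 0.2388]
orientation: [2.524, 1.749, 0.053]
force: [-1.0, 0.0, -0.7]
gripper_width: 0.0
finger_force: 0.0
```

```bash
python3 -m crank '[[40,-15,-40,4,0,0],[90,-35,-47,4.5,0.7,0],[140,-56,-47,4.5,0.7,0],[190,-68,-49,4.5,0.7,0],[240,-80,-50,4.5,0.7,0],[288,-90,-52,4.5,0.7,0],[288,-90,-52,4.5,0.7,0],[288,-90,-52,4.5,0.7,0]]'; python3 - <<'E'
from h import *
o=env.observe();print(o['q']); go([.36,.21,.32],24)
E
```

```text
time: 22.45
position: [0.4727, 0.0325, 0.2828]
orientation: [2.572, 1.793, 0.003]
force: [0.4, -1.0, 0.3]
gripper_width: 0.0002
finger_force: 0.0
[-1.35910696 -0.12381934  1.15521784  1.98561532  0.1269336   1.20475949
 -0.60477824]
[ 127.6 -166.9  -38.5] [  0.3   0.3 -44.2]
```

```bash
python3 - <<'E'
from h import *
go(c2w(.115,.035,.24),-20.5);go(c2w(.115,.035,.15),-20.5)
E
```

```text
[-164.6   42.1   43.5] [0.4 0.1 0.3]
[-164.4   41.6  133.4] [0.4 0.1 0.3]
```

```bash
python3 -m crank '[[-45,15,40,0,0,0],[-90,30,50,0,0,0],[-135,42,50,0,0,0],[-164,42,50,0,0,0],[-164,42,80,0,0,0],[-164,42,115,0,0,0],[-164,42,133,0,0,0],[-164,42,133,0,0,0]]'; python3 - <<'E'
from h import *
def incase():
    o=env.observe(); a=CASE[2]; d=o['position']-c2w(0,0,0); print("in case",(1000*np.array([d[:2]@[np.cos(a),np.sin(a)],d[:2]@[-np.sin(a),np.cos(a)],o['position'][2]])).round(1),o['force'].round(1),o['q'].round(2))
incase(); go(c2w(.095,.03,.148),-20.5)
E
cat >> h.py <<'E'
def incase():
    o=env.observe(); a=CASE[2]; d=o['position']-c2w(0,0,0); print("in case",(1000*np.array([d[:2]@[np.cos(a),np.sin(a)],d[:2]@[-np.sin(a),np.cos(a)],o['position'][2]])).round(1),o['force'].round(1),o['q'].round(2))
E
```

```text
time: 23.25
position: [0.4515, -0.1413, 0.1481]
orientation: [2.585, 1.782, -0.004]
force: [-0.8, 0.3, 0.3]
gripper_width: 0.0003
finger_force: 0.0
in case [120.6  32.8 148.1] [-0.8  0.3  0.3] [-0.83  0.31  1.19  2.13 -0.35  0.93  0.2 ]
[25.6 -2.9  0. ] [-0.   0.2 -0.3]
```

```bash
python3 -m crank '[[12,-1,0,0,0,0],[25,-2,0,0,0,0],[35,-2,0,0,0,0],[45,-2,0,0,0,0],[55,-2,0,0,0,0],[65,-2,0,0,0,0],[75,-2,1,0,0,0],[75,-2,1,0,0,0]]'; python3 - <<'E'
from h import *
incase()
E
```

```text
time: 24.05
position: [0.4798, -0.0656, 0.1486]
orientation: [2.578, 1.792, 0.005]
force: [-0.3, -0.6, 0.6]
gripper_width: -0.0001
finger_force: 0.0
in case [ 39.9  32.8 148.6] [-0.3 -0.6  0.6] [-0.97  0.33  1.17  2.1  -0.38  0.94  0.06]
```

```bash
python3 -m crank '[[14,-2,8,0,0,0],[24,-2,14,0,0,0],[32,-2,20,0,0,0],[41,-2,27,0,0,0],[48,-2,34,0,0,0],[55,-2,43,0,0,0],[60,-2,51,0,0,0],[65,-2,61,0,0,0],[69,-2,70,0,0,0],[72,-2,78,0,0,0],[73,-2,84,0,0,0],[73,-2,84,0,0,0]]'; python3 - <<'E'
from h import *
incase(); crop("side","s7",200,160,200,150,4)
E
```

```text
time: 25.25
position: [0.5026, 0.0007, 0.0639]
orientation: [2.58, 1.787, 0.002]
force: [0.1, 0.2, 0.5]
gripper_width: -0.0002
finger_force: 0.0
in case [-30.2  31.   63.9] [0.1 0.2 0.5] [-0.89  0.52  0.96  2.11 -0.59  0.81  0.08]
```

```bash
python3 -m crank '[[2,0,5,0,0,0],[4,0,10,0,0,0],[4,0,13,0,0,0],[4,0,16,0,0,0],[4,0,18,0,0,0],[4,0,18,0,0,0]]'; python3 - <<'E'
from h import *
incase()
E
```

```text
time: 25.9
position: [0.5054, 0.0048, 0.0498]
orientation: [-2.582, -1.787, -0.006]
force: [-9.0, 2.0, 28.2]
gripper_width: -0.0005
finger_force: 14.0
in case [-35.1  32.2  49.8] [-9.   2.  28.2] [-0.87  0.54  0.93  2.11 -0.63  0.79  0.1 ]
```

```bash
python3 -m crank '[[0,0,-10,0,0,0],[0,0,-40,0,0,0],[15,-5,-40,0,0,0],[35,-12,-40,0,0,0],[35,-12,-40,0,0,0],[35,-12,-40,0,0,0]]'; python3 - <<'E'
from h import *
incase(); go(c2w(-.0705,.022,.0585),-20.5); crop("side","s8",200,160,200,150,4)
E
```

```text
time: 26.5
position: [0.5057, 0.0417, 0.0867]
orientation: [2.578, 1.789, 0.004]
force: [-0.2, -0.4, -0.4]
gripper_width: -0.0001
finger_force: 0.0
in case [-69.7  19.6  86.7] [-0.2 -0.4 -0.4] [-1.01  0.49  1.01  2.09 -0.55  0.85 -0.03]
[ 0.8  2.3 28.2] [0.3 0.  0. ]
```

View pics/s8.png

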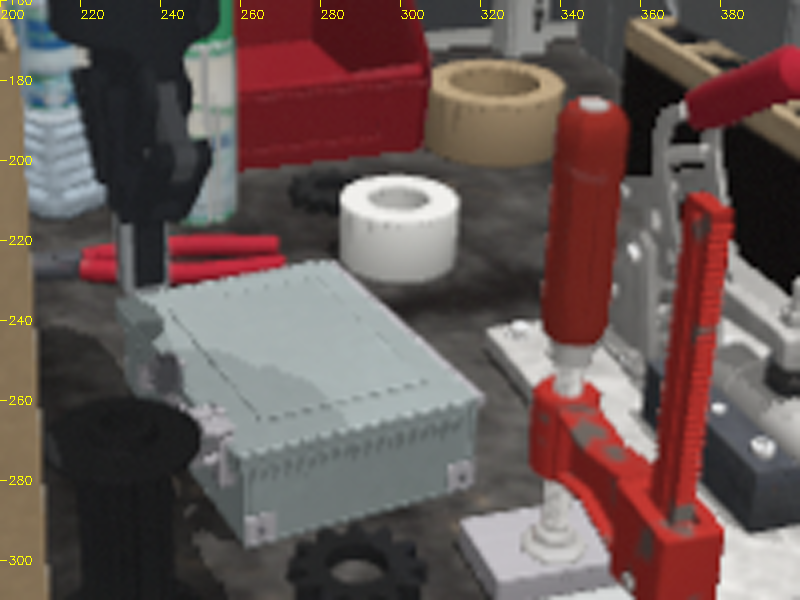

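The lid is flat shut and level with the rim, and the drawn-back knob is at about (241,252). Now I lower the fingers beside the knob's +y side.

```bash
python3 -m crank '[[0.8,4,10,0.3,0,0],[0.8,4,22,0.3,0,0],[0.8,4,27,0.3,0,0],[0.8,4,27,0.3,0,0]]'; python3 - <<'E'
from h import *
incase()
E
python3 -m crank '[[0,-6,0,0,0,0],[0,-12,0,0,0,0],[0,-16,0,0,0,0],[0,-20,0,0,0,0],[0,-22,0,0,0,0],[0,-22,0,0,0,0]]'; python3 - <<'E'
from h import *
incase()
E
```

```text
time: 26.95
position: [0.5087, 0.0398, 0.0588]
orientation: [-2.583, -1.787, 0.004]
force: [0.1, 0.3, 0.4]
gripper_width: -0.0001
finger_force: 0.0
in case [-69.1  23.   58.8] [0.1 0.3 0.4] [-0.95  0.54  0.94  2.09 -0.61  0.82  0.01]
time: 27.55
position: [0.4897, 0.0487, 0.0603]
orientation: [-2.582, -1.79, -0.002]
force: [0.3, -0.1, 0.4]
gripper_width: 0.0002
finger_force: 0.3
in case [-70.7   2.2  60.3] [ 0.3 -0.1  0.4] [-1.    0.51  0.97  2.13 -0.59  0.8  -0.01]
```

```bash
python3 -m crank '[[0,-4,1,0,0,0],[0,-7,1,0,0,0],[0,-9,1,0,0,0],[0,-9,1,0,0,0]]'; python3 - <<'E'
from h import *
incase()
E
python3 -m crank '[[0,-3,0,0,0,0],[0,-5,0,0,0,0],[0,-7,0,0,0,0],[0,-7,0,0,0,0]]'; python3 - <<'E'
from h import *
incase()
E
```

```text
time: 27.95
position: [0.4811, 0.0519, 0.0591]
orientation: [-2.582, -1.789, -0.001]
force: [1.1, -0.3, 1.8]
gripper_width: 0.0002
finger_force: 0.9
in case [-70.7  -7.1  59.1] [ 1.1 -0.3  1.8] [-1.02  0.5   0.97  2.15 -0.59  0.79 -0.02]
time: 28.35
position: [0.4786, 0.0528, 0.0601]
orientation: [2.577, 1.784, 0.01]
force: [7.5, -3.3, -2.9]
gripper_width: 0.0003
finger_force: 3.3
in case [-70.7  -9.8  60.1] [ 7.5 -3.3 -2.9] [-1.04  0.49  0.98  2.16 -0.58  0.77 -0.03]
```

```bash
python3 -m crank '[[0,-3,0,0,0,0],[0,-5,0,0,0,0],[0,-5,0,0,0,0]]'; python3 - <<'E'
from h import *
incase(); crop("side","s9",200,160,200,150,4)
E
python3 -m crank '[[0,6,0,0,0,0],[0,14,0,0,0,0],[0,16,-20,0,0,0],[0,16,-60,0,0,0],[0,16,-110,0,0,0],[0,16,-140,0,0,0],[0,16,-140,0,0,0],[0,16,-140,0,0,0]]'
python3 - <<'E'
from h import *
im={n:env.snapshot(n)[:,:,::-1] for n in("top","side")}
a=cv2.imread("pics/s8.png"); 
g=cv2.cvtColor(im["side"],cv2.COLOR_BGR2GRAY)
np.set_printoptions(linewidth=250)
for y in(-.016,-.030): print(y,"knob centre px top/side",proj("top",c2w(-.0705,y,.062)).round(1),proj("side",c2w(-.0705,y,.062)).round(1))
# darkness profile along the knob's line in y, at knob-top height
ys=np.arange(-.06,.021,.004)
for n in im:
    G=cv2.cvtColor(im[n],cv2.COLOR_BGR2GRAY); uv=proj(n,np.array([c2w(-.0705,y,.063) for y in ys])).round().astype(int)
    print(n,dict(zip((ys*1000).astype(int).tolist(),G[uv[:,1],uv[:,0]].tolist())))
E
```

```text
time: 28.65
position: [0.4742, 0.0547, 0.0606]
orientation: [2.578, 1.784, 0.01]
force: [5.8, -2.4, 3.5]
gripper_width: 0.0002
finger_force: 5.0
in case [-70.9 -14.6  60.6] [ 5.8 -2.4  3.5] [-1.05  0.48  0.99  2.17 -0.58  0.77 -0.04]
time: 29.5
position: [0.4836, 0.051, 0.1984]
orientation: [-2.579, -1.789, 0.002]
force: [0.4, -0.5, -0.4]
gripper_width: -0.0002
finger_force: 0.0
-0.016 knob centre px top/side [206.8 236.5] [241.9 251.8]
-0.03 knob centre px top/side [205.1 242.2] [244.7 255.3]
top {-60: 103, -55: 114, -51: 75, -47: 101, -43: 102, -39: 92, -35: 90, -31: 96, -27: 46, -23: 55, -19: 56, -15: 67, -11: 72, -7: 93, -3: 88, 0: 107, 4: 88, 8: 56, 12: 54, 16: 44, 20: 44}
side {-60: 109, -55: 93, -51: 82, -47: 86, -43: 82, -39: 78, -35: 68, -31: 63, -27: 62, -23: 63, -19: 62, -15: 59, -11: 60, -7: 84, -3: 110, 0: 102, 4: 112, 8: 101, 12: 109, 16: 108, 20: 112}
```

```bash
python3 - <<'E'
from h import *
crop("side","s10",200,160,200,150,4)
a,b=[cv2.cvtColor(cv2.imread(f"pics/{n}.png"),cv2.COLOR_BGR2GRAY).astype(np.float32) for n in("s8","s10")]
# sample along the knob line, averaged over heights .055-.066
ys=np.arange(-.06,.021,.002)
for nm,G in(("before",a),("after",b)):
    v=[]
    for y in ys:
        uv=np.array([proj("side",c2w(-.0705,y,z)) for z in(.056,.059,.062,.065)],np.float32); uv=((uv-[200,160])*4).astype(np.float32)
        v.append(cv2.remap(G,uv[:,0:1],uv[:,1:2],1).mean())
    print(nm,dict(zip((ys*1000).round().astype(int).tolist(),np.array(v).round().astype(int).tolist())))
t=a[int((244-160)*4):int((262-160)*4),int((234-200)*4):int((248-200)*4)]
r=cv2.matchTemplate(b[(240-160)*4:(270-160)*4,(228-200)*4:(258-200)*4],t,cv2.TM_CCOEFF_NORMED);_,m,_,l=cv2.minMaxLoc(r);print("shift px",l[0]/4-6,l[1]/4-4,m)
E
```

```text
before {-60: 167, -58: 161, -56: 158, -54: 157, -52: 155, -50: 152, -48: 142, -46: 133, -44: 125, -42: 119, -40: 119, -38: 115, -36: 105, -34: 93, -32: 83, -30: 78, -28: 72, -26: 67, -24: 65, -22: 62, -20: 62, -18: 64, -16: 64, -14: 63, -12: 63, -10: 66, -8: 71, -6: 76, -4: 80, -2: 84, 0: 90, 2: 94, 4: 95, 6: 90, 8: 86, 10: 84, 12: 85, 14: 85, 16: 86, 18: 85, 20: 86}
after {-60: 100, -58: 97, -56: 94, -54: 93, -52: 90, -50: 88, -48: 87, -46: 86, -44: 84, -42: 81, -40: 79, -38: 75, -36: 71, -34: 67, -32: 64, -30: 62, -28: 62, -26: 62, -24: 63, -22: 63, -20: 63, -18: 63, -16: 63, -14: 65, -12: 70, -10: 76, -8: 84, -6: 89, -4: 91, -2: 95, 0: 97, 2: 99, 4: 99, 6: 98, 8: 97, 10: 97, 12: 97, 14: 98, 16: 98, 18: 98, 20: 98}
shift px 1.75 0.5 0.804317831993103
```

```bash
python3 - <<'E'
from h import *
np.set_printoptions(linewidth=250)
G=cv2.cvtColor(env.snapshot("side"),cv2.COLOR_RGB2GRAY); print(G[244:272:1,232:262])
a=cv2.cvtColor(cv2.imread("pics/s8.png"),cv2.COLOR_BGR2GRAY); a=cv2.resize(a,(200,150),interpolation=cv2.INTER_AREA); print(a[84:112,32:62])
k=lambda y0,z:proj("side",np.array([c2w(-.0705+sx*.006,y0+sy*.007,z) for sx in(-1,1) for sy in(-1,1)])).round(1).tolist()
for y0 in(-.016,-.030): print(y0,k(y0,.067),k(y0,.052))
E
```

```text
[[ 84  86  85  98 108 109 109 110 134 140 167 173 173 173 174 164 161 172 175 174 174 173 173 173 173 174 174 175 174 174]
 [ 83  85  86  86 101 108 109 109 109 108 132 166 173 173 174 174 131 164 175 174 174 174 173 173 173 173 173 174 174 175]
 [ 83  85  94  89  89 100 105 108 109 109 109 133 138 166 174 174 159 136 171 176 174 175 175 175 175 174 175 175 174 174]
 [ 84  84  81  84  86  91 111 101 106 109 109 109 108 132 139 167 173 160 154 174 176 176 176 175 175 175 175 175 173 174]
 [ 85  84  80  84  86  86  97 112 110 108  94 100 107 109 109 132 166 173 164 144 172 176 175 174 174 174 174 174 173 173]
 [ 90  84  85  84  85  86  90  94  85  86  74  74  85 101 108 108 130 165 172 160 148 170 175 173 173 174 174 174 174 174]
 [ 88  85  85  95  98  92  89  91  67  60  58  55  64  88  95  93  93 120 135 165 132 153 172 174 174 174 174 175 175 176]
 [ 86  84 100 111 110  98  84  87  89  72  63  57  58  68  85  85  82  83 103 131 115 136 165 173 174 174 174 175 176 176]
 [ 86  84  97 130 127 118  91  80  81  71  66  63  61  60  72  81  83  83  90 104 108 153 159 177 178 176 175 175 17
[... 5362 characters left out ...]
  29  28  81 132 144 146 154 145 130 120 144 154 155 154]
 [ 29  28  27  25  23  23  22  25  29  28  28  30  29  28  30  29  28  30  82 104 106 106 112 113 144 157 157 155 155 156]
 [ 28  28  27  26  24  23  25  28  30  29  29  29  30  29  29  29  29  31  73  90  94  93 102 130 147 153 154 155 155 155]
 [ 27  28  27  26  26  27  27  29  28  30  29  30  29  29  28  30  28  29  79  93  95  94 101 131 127 138 145 152 155 156]]
-0.016 [[240.1, 251.8], [237.4, 248.4], [246.3, 250.4], [243.5, 247.1]] [[240.3, 259.0], [237.7, 255.5], [246.5, 257.6], [243.7, 254.1]]
-0.03 [[242.8, 255.3], [240.1, 251.8], [249.1, 253.9], [246.3, 250.4]] [[243.1, 262.6], [240.3, 259.0], [249.3, 261.2], [246.5, 257.6]]
```

```bash
python3 - <<'E'
from h import *
incase(); go(c2w(-.071,.010,.0585),-20.5)
E
```

```text
in case [-69.6  -4.6 197.2] [-0.8  0.1 -0.4] [-1.32  0.25  1.28  2.05 -0.28  1.04 -0.26]
[  1.7  15.1 138.7] [-0.2  0.1 -0.1]
```

```bash
python3 -m crank '[[-15,20,40,0,0,0],[-33,36,85,0,0,0],[-33,36,125,0,0,0],[-33,36,137,0,0,0],[-33,36,144,0,0,0],[-33,36,148,0,0,0],[-33,36,150,0,0,0],[-33,36,150,0,0,0]]'; python3 - <<'E'
from h import *
incase(); go(c2w(-.071,.020,.08),-20.5); go(c2w(-.071,.020,.0585),-20.5)
E
```

```text
time: 30.5
position: [0.5083, 0.0072, 0.0503]
orientation: [2.581, 1.79, 0.005]
force: [0.2, -0.3, 0.8]
gripper_width: 0.0002
finger_force: 0.0
in case [-38.3  34.   50.3] [ 0.2 -0.3  0.8] [-0.87  0.55  0.93  2.1  -0.62  0.79  0.09]
[ 32.7 -14.  -29.6] [ 0.1 -0.1 -0. ]
[ 32.7 -14.1  -8.1] [ 0.1 -0.1 -0. ]
```

```bash
python3 -m crank '[[0,0,2,0,0,0],[0,0,3,0,0,0],[0,0,3,0,0,0]]'; python3 -m crank '[[0,0,-15,0,0,0],[5,-2,-29,0,0,0],[33,-14,-29,0,0,0],[33,-14,-29,0,0,0],[33,-14,-15,0,0,0],[33,-14,-8,0,0,0],[33,-14,-8,0,0,0]]'; python3 - <<'E'
from h import *
incase()
E
```

```text
time: 30.8
position: [0.5085, 0.0072, 0.0499]
orientation: [-2.579, -1.787, -0.006]
force: [-7.2, 2.4, 25.5]
gripper_width: -0.0003
finger_force: 12.4
time: 31.5
position: [0.5037, 0.0414, 0.0524]
orientation: [-2.583, -1.786, 0.005]
force: [0.4, 0.2, -0.5]
gripper_width: 0.0001
finger_force: 0.0
in case [-68.7  17.8  52.4] [ 0.4  0.2 -0.5] [-0.95  0.54  0.94  2.1  -0.62  0.8   0.01]
```

```bash
q(){ python3 -c "from h import *;incase()"; }; python3 -m crank '[[2,0,-5,0,0,0],[2,-6,-5,0,0,0],[2,-12,-5,0,0,0],[2,-15,-5,0,0,0]]' >/dev/null;q; python3 -m crank '[[0,-3,0,0,0,0],[0,-6,0,0,0,0],[0,-6,0,0,0,0]]'>/dev/null;q; python3 -m crank '[[0,-3,0,0,0,0],[0,-6,0,0,0,0],[0,-6,0,0,0,0]]'>/dev/null;q; python3 -m crank '[[0,-3,0,0,0,0],[0,-6,0,0,0,0],[0,-6,0,0,0,0]]'>/dev/null;q
```

```text
in case [-72.3   3.1  59. ] [ 0.7  0.4 -0.4] [-0.99  0.51  0.96  2.13 -0.6   0.8  -0.01]
in case [-72.5  -1.9  59.2] [ 0.3 -0.3  0.4] [-1.01  0.5   0.97  2.14 -0.59  0.79 -0.02]
in case [-72.6  -8.1  59.1] [ 1.1 -0.5  1.4] [-1.02  0.5   0.97  2.15 -0.59  0.79 -0.03]
in case [-72.7  -9.8  60.2] [ 5.7 -2.8 -0.8] [-1.04  0.49  0.98  2.16 -0.58  0.77 -0.04]
```

```bash
python3 -m crank '[[0,8,0,0,0,0],[0,12,-30,0,0,0],[0,12,-80,0,0,0],[0,12,-130,0,0,0],[-30,-20,-150,0,0,0],[-75,-60,-150,0,0,0],[-110,-90,-150,0,0,0],[-110,-90,-150,0,0,0]]'; python3 - <<'E'
from h import *
np.set_printoptions(linewidth=250)
incase()
im=env.snapshot("top"); cv2.imwrite("pics/t6.png",im[:,:,::-1]); s=env.snapshot("side"); cv2.imwrite("pics/s11.png",s[:,:,::-1])
print(cv2.cvtColor(im,cv2.COLOR_RGB2GRAY)[226:262,196:222])
for y0 in(-.016,-.030): print(y0,proj("top",np.array([c2w(-.0705+sx*.006,y0+sy*.007,.067) for sx in(-1,1) for sy in(-1,1)])).round(1).tolist())
print("keeper",proj("top",c2w(-.0705,-.064,.057)),"guides",proj("top",c2w(-.0705,-.046,.054)),proj("top",c2w(-.0705,.002,.054)))
G=cv2.cvtColor(s,cv2.COLOR_RGB2GRAY); print(G[246:262,236:252])
E
```

```text
time: 33.6
position: [0.3703, 0.0009, 0.2053]
orientation: [-2.566, -1.797, 0.009]
force: [-1.2, 0.3, -2.3]
gripper_width: -0.0
finger_force: 0.0
in case [ 15.8 -93.  205.3] [-1.2  0.3 -2.3] [-1.24 -0.39  0.98  2.27  0.35  1.13 -0.8 ]
[[116 119 122 125 126 128 129 132 134 133 136 136 137 140 142 139 118  83  99 132 139 141 139 142 140 139]
 [121 122 126 124 130 132 132 132 134 137 136 138 139 141 141 145 137 113  84 107 136 143 140 138 141 139]
 [126 126 127 129 130 131 135 136 137 136 140 141 141 142 144 145 145 129  99  91 119 140 141 140 139 140]
 [126 130 131 131 135 135 137 137 140 140 140 140 144 144 146 146 149 139 123  92 105 133 142 142 140 139]
 [128 131 134 137 134 136 138 138 140 143 145 144 147 146 147 148 152 152 143 114  91 115 139 140 140 140]
 [134 133 135 136 139 140 140 141 145 144 145 145 147 150 151 151 153 156 154 135  97 104 130 141 141 140]
 [136 137 136 138 140 141 144 143 145 148 148 147 150 151 152 153 155 158 160 152 122  85 107 136 141 142]
 [138 138 139 141 143 144 145 145 147 148 149 150 152 152 154 156 157 161 166 164 140  97  84 117 141 140]
 [139 142
[... 3601 characters left out ...]
 137 122 111 109 109 108 107]
 [199 184 167 160 175 159 143 163 139 144 138 119 110 109 109 108]
 [158 138 109 109 122 149 130 152 148 135 157 144 116 108 108 108]
 [117 102  90  96  87 116 144 138 134 122 134 124 149 124 108 107]
 [118 150 115 156 114  78 115 109  94  93  90  86 159 161 156 155]
 [126 147 138 147 104  68  75  81  76  77  76  76 140 168 172 172]
 [105 102 109 105  84  69  69  70  76  77  76  76 127 166 174 173]
 [ 86  82  84  87  68  64  69  72  75  76  75  75 135 168 174 174]
 [ 69  69  74  79  68  65  68  73  74  75  74  75 132 169 174 173]
 [ 52  52  55  60  58  57  64  72  74  74  74  78 116 157 171 173]
 [ 47  48  48  49  48  49  53  59  64 105  92  78 109 170 190 189]]
```

```bash
python3 - <<'E'
from h import *
go([.47,-.2,.26],-20.5)
E
```

```text
[-146.   167.4  -60. ] [-1.1 -0.1  0. ]
```

```bash
python3 -m crank '[[0,0,-50,0,0,0],[-20,45,-60,0,0,0],[-60,85,-60,0,0,0],[-100,120,-60,0,0,0],[-130,150,-60,0,0,0],[-146,167,-60,0,0,0],[-146,167,-60,0,0,0]]'; python3 - <<'E'
from h import *
np.set_printoptions(linewidth=250)
im=env.snapshot("top"); cv2.imwrite("pics/t7.png",im[:,:,::-1]); s=env.snapshot("side"); cv2.imwrite("pics/s12.png",s[:,:,::-1])
print(cv2.cvtColor(im,cv2.COLOR_RGB2GRAY)[224:266,192:218])
G=cv2.cvtColor(s,cv2.COLOR_RGB2GRAY); print(G[244:266,234:262])
print(env.observe()['q'].round(2))
E
```

```text
time: 34.4
position: [0.4798, -0.1966, 0.2664]
orientation: [-2.575, -1.795, 0.008]
force: [-0.0, 0.3, 0.1]
gripper_width: -0.0
finger_force: 0.0
[[ 71  67  64 ... 174 199 208]
 [ 71  66  62 ... 190 211 209]
 [ 71  64  62 ... 204 208 206]
 ...
 [ 90  87  90 ... 213 211 212]
 [ 90  91  92 ... 210 210 211]
 [ 87  90  89 ... 209 210 209]]
[[ 85 135 164 175 175 175 174 174 174 173 173 173 173 164 161 172 174 174 174 173 173 172 172 174 174 174 174 173]
 [ 86  85 132 164 174 174 173 173 172 173 173 173 173 174 130 163 174 174 174 174 173 173 173 174 174 174 174 174]
 [ 93  89  95 132 163 173 173 174 174 174 174 173 174 174 158 135 171 176 174 175 175 175 174 174 175 175 174 174]
 [ 80  84  86  98 166 161 169 174 173 173 173 173 174 173 173 159 154 173 176 176 176 175 175 175 174 174 173 173]
 [ 80  83  86  86 127 176 176 172 172 172 175 174 173 174 173 172 163 143 171 175 175 174 174 174 174 174 173 173]
 [ 83  84  85  86  85 136 171 179 177 149 146 174 174 172 172 172 172 159 148 170 174 173 173 173 174 174 174 174]
 [ 84 122 131 148 167 172 185 191 190 166 181 193 172 170 172 172 172 17
[... 1112 characters left out ...]
 63  72  73  74  74  76 116 157 171 173 159 165 174 174 173 173 173 173 163 142]
 [ 48  48  47  47  47  50  48  49  52  60  64 104  92  78 109 169 190 188 148 132 160 172 173 173 172 172 172 159]
 [ 43  47  47  47  47  47  47  48  47  50  51  93 134 165 175 188 195 194 183 163 184 196 180 173 172 172 172 172]
 [ 32  42  47  45  48  48  48  48  48  48  48  60 100 149 187 195 199 189 175 153 157 166 164 171 173 173 173 173]
 [ 25  35  45  47  45  48  48  47  46  46  45  45  47  83 134 156 165 167 157 185 183 181 183 176 174 174 174 173]
 [ 26  37  45  46  43  47  47  47  43  47  48  45  48  48  58 130 174 185 184 196 195 194 194 185 177 175 174 173]]
[-1.46 -0.41  1.57  1.91  0.43  1.27 -0.39]
```

```bash
python3 - <<'E'
from h import *
import sys
np.set_printoptions(linewidth=250,threshold=sys.maxsize)
t=cv2.cvtColor(cv2.imread("pics/t7.png"),cv2.COLOR_BGR2GRAY); print(t[226:264,196:214])
E
```

```text
[[ 55  57  58  60  58  57  63  65  66  68  76  84  94 102  95  81  72  88]
 [ 49  52  50  51  47  48  61  68  67  68  83 106 115 100  70  47  43  83]
 [ 46  43  44  40  41  40  48  58  63  70 116 189 213 186 139 105  95 141]
 [ 44  39  43  39  40  46  48  49  56  73 157 219 233 233 234 239 224 192]
 [ 42  40  39  37  45  53  55  52  51  73 172 236 240 238 238 237 235 214]
 [ 46  41  39  36  43  46  49  51  49  53  81 149 204 234 243 239 233 205]
 [ 49  43  39  36  37  42  44  48  50  48  49  68  88 117 139 135 168 227]
 [ 42  45  40  36  33  41  42  48  47  49  51  56  64  77  88 100 155 199]
 [ 42  40  40  39  37  37  39  43  41  45  45  47  56  56  73 126 174 195]
 [ 44  45  43  43  39  40  37  36  38  41  54  81  82  53  48 121 191 212]
 [ 50  47  47  46  45  45  39  38  38  50 123 201 188  89  61 154 205 206]
 [ 50  46  50  47  46  45  43  41  35  60 165 223 181  79  72 157 199 206]
 [ 50  52  48  51  47  46  50  56  55  70 172 216 156  60 127 197 214 208]
 [ 58  57  52  51  51  52  80 128 132 113 131 134  89  49 141 198 206 206]
 [ 66  64  59  59  57  59  85 139 182 205 194 147 
[... 1050 characters left out ...]
209 213 211 211 210 206]
 [ 85 102 196 219 221 235 237 239 244 230 174 178 210 210 211 210 210 209]
 [ 81 124 178 225 236 235 234 236 240 241 209 177 207 211 209 207 210 210]
 [ 85 145 160 202 236 236 236 234 237 238 212 186 207 210 208 210 210 196]
 [ 88 122 144 202 237 237 239 238 238 226 194 194 210 211 209 209 208 202]
 [100  92  91 101 144 192 232 241 238 199 179 208 211 208 210 210 207 207]
 [101  91  88  84  83  87 102 117 141 156 185 209 212 209 209 209 210 209]
 [102  91  87  86  76  69  74 132 193 212 211 212 212 209 209 210 211 212]
 [ 96  91  82  78  78  70  78 145 197 212 212 214 214 210 210 210 213 214]
 [ 97  93  85  81  74  69  88 157 205 211 214 211 212 210 212 214 214 214]]
```

```bash
python3 -c "
from bench import env
print(env.close_job())"
```

```text
the job is handed in; nothing more can be done
None
```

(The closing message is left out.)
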